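Clamp a plaster mould shut with a pump clamp

ROBOT

A 7-joint arm with a two-finger parallel gripper is mounted at the origin on the work surface. World frame = base frame: x ahead of the robot, y to its left, z up, the work surface at z = 0. Lengths are in m, angles in rad, forces in N, time in s.
With the tool pointing down it reaches from about 0.425 to 0.875 m from the base axis. Payload 4.7 kg.
Tool frame: the origin (TCP) lies midway between the tips of the shut fingers; the grasp point (between the pads) lies 19 mm behind it (ctrl.grip_point_offset is the distance from the TCP to the grasp point, in m); z points along the fingers, y is the line along which they close (so a half turn about z gives the same grasp; the last joint's range is limited). The gripper opens to 87 mm and grips with 3 to 60 N. Pads are 19 mm wide; open, the fingers measure 117 mm over their backs; the gripper's body (75 mm by 190 mm) begins 51 mm behind the grasp point.
Start: joints at [-1.211, 0.321, -0.07, 1.45, 0.023, 1.371, -0.057], TCP at [0.22, 0.612, 0.223] pointing down, gripper open.
Joint ranges: [-2.86, 2.86], [-0.3, 2.09], [-1.38, 1.24], [0.06, 2.45], [-1.56, 4.7], [0.09, 2.05], [-2.69, 2.69]. Speed limits (rad/s): [2.57, 2.57, 3.14, 3.14, 3.14, 3.14, 3.14].

INTERFACE

Orientations are given as a rotation vector (axis times angle).
In Python, from bench import ctrl gives the robot as it stands. The module is installed in compiled form; this text tells all that it offers.
- The arm moves only by the shell command python3 -m handwheel 'ROWS' [OPENING] [FORCE]. ROWS is JSON, a list of rows, each an object of numbers: "x", "y", "z": the shift along the tool's x, y, z in m; "wx", "wy", "wz": the turn, a rotation vector about the tool's x, y, z in degrees. A call has 1 to 10 rows; each row is the pose to reach, as a shift and turn from the pose commanded when the call began, along the tool's axes at that moment; what a row does not reach only later rows make up. A row lasts 1/12 s, in which the tool goes at most 41.7 mm and 7.16 degrees, less where a joint would pass 70% of its speed; a pose out of reach is approached as far as the arm can. A call with a gripper value outside its range is refused whole. OPENING is the finger opening in m, from 0 to 0.087, set as the call begins (- or left out, the last holds). The fingers move at their own pace and stop on an object; FORCE is the grip in N (left out, the last holds). Time passes only in rows, so rows that repeat a pose let the fingers close. It gives the time, the measured TCP pose, the force, the opening and the grip force at its end, in the units of the state.
- ctrl.get_state(): the state, without advancing time (a new reading comes with each control period).
- ctrl.get_image(name): name is "scene" or "side" or "wrist"; returns a dict with "image" (480x640x3 uint8, red, green, blue), "K" (3x3 intrinsics, pixels), "k1" (the pictures are not rectified: a ray, as slopes to the right and down, at radius r is drawn at 1 + k1 r^2 times it, then the intrinsics apply), "world_to_cam" (4x4, takes a point from world to camera coordinates); the wrist camera has in their place "hand_eye" (4x4, takes a point from camera to tool coordinates, whose origin is the TCP and whose axes are the flange's). Camera axes: x right, y down, z forward; pixel columns grow to the right and rows downward; lengths in m; the calibration is good to about 2 mm. A picture is of the moment at which its call begins: read the wrist's pose just before it. There is no depth.
- ctrl.close_job(): hands the job in; it is judged then, once.
The state is a dict: "time": time; "joint_positions": joint angles; "qd": joint speeds; "joint_torque": joint torques, N m; "position": TCP position; "tool_rot": TCP orientation; "ft_force": force on the tool from outside, world axes, zero at the start; "torque": the same for the moment, N m; "grip_width": opening from 0.0 (shut) to 1.0 (fully open); "grip_force": force on a finger pad.
Only numpy, scipy, OpenCV 4.12 (cv2) and the standard library are available. Lean on these libraries where they do the work, as an engineer would, in place of code of your own. Each camera call takes 0.05 s, during which the arm holds its last target. There are 200 camera calls.

TASK

Stand the closed plaster mould upright on the bed of the bench clamp, between the spring pad and the fixed jaw with the backs of its two halves facing them, and let go of it. Then pump the clamp's trigger, moving the jaw by the trigger only, until the pad has pushed the mould home against the fixed jaw and is itself pushed in about half of its 10 mm spring travel; never push it nearly all the way in, or the plaster cracks. Finish holding: keep the trigger squeezed like that, do not let go, and leave the other things on the table where they are.

Things in the scene. Friction and masses are not known exactly. Their poses are not given: they have to be found in the camera images.
- clamp: Hand-pumped clamp on a wooden board 110 x 285 mm fixed to the table. Origin: table top, below the pusher bar. Own y runs along the clamp, from the pistol grip (-y) to the fixed jaw (+y), z up, all parts centred at x = 0. The board's top (the bed) is 16 mm above the table; steel cheek plates at y -145 to -79, |x| under 20, top z = 120, carry handle and trigger. The bar ends at y = -200 or nearer.
- fixed_jaw (a point): Centre of the flat face of the fixed jaw, a dark steel block 56 mm wide, 22 thick, top 100 mm above the table. The face looks to the pad (-y of the clamp); this point is at y = +56 mm in the clamp's frame, 46 mm above the table.
- seat (a point): Point on the bed (16 mm above the table, y = +31 mm in the clamp's frame) where the middle of the mould's underside is once the mould touches the fixed jaw. The mould may be set down up to 20 mm short of it towards the pad; the pad pushes it home.
- handle_grip (a point): Centre of the fixed handle at gripping height, 174 mm above the table, y = -130 mm in the clamp's frame. Handle: black upright post, 24 mm wide in x, 12 mm thick in y, top at 198 mm. It does not move.
- trigger_grip (a point): Point on the aluminium trigger's outer face (towards the fixed jaw), 174 mm above the table; moves with it. Lever: 20 mm wide, 10 thick, top at 198 mm. Handle and trigger measure 46 mm over their outer faces released and 28 mm fully squeezed; the trigger alone moves, 18 mm here. Nothing else stands higher than 120 mm near them.
- trigger (a joint): Trigger angle, rad: 0 released, 0.264 fully squeezed to the handle. Sprung back. Hinge 68 mm below the grip point. Force needed at the grip point: return spring 2 N released to 4 N squeezed, plus 0.56 x the jaw's load (3 N bar friction, some 2 N to shove the mould, then the pad's force). About 6 N for a free stroke, 9 to 10 N for a half-compressed pad.
- jaw (a joint): Advance of bar and jaw plate, m: 0 (back) to 0.056, starts at 0 to 0.014. A full squeeze drives it 5 to 12 mm (mostly 8; teeth every 4 mm, so the first few mm may do nothing). Trigger released: a free jaw stays put, a jaw under pressure slips back until the pad is nearly free, so the clamp presses only while the trigger is squeezed.
- pad (a joint): How far the spring pad is pushed back towards its jaw plate, m: 0 free, 0.010 fully in. 1.5 N per mm.
- pad_face (a point): Centre of the pad's flat black rubber face (42 x 42 mm, looks to the fixed jaw), 46 mm above the table, at y = -30 mm + jaw advance - pad compression in the clamp's frame. The pad is 8 mm thick; behind it, across a 10 mm gap when free, is the 50 x 50 mm aluminium jaw plate.
- mould: Closed two-part white plaster mould, about 0.35 kg: 56 mm (own x) by 50 mm (own y) by 64 mm high; a thin grey seam runs round its middle, parallel to its x-z plane, a grey disc on top. Origin: centre of underside, z up. Its 56 x 64 mm faces (+y, -y) are the backs of the halves, to face pad and fixed jaw, either way round. Starts on the table left of the clamp.
- squeeze_bottle: Bystander, leave alone: tall white squeeze bottle, 72 mm across, 200 high mm. Origin: centre of its underside.
- powder_jar: Bystander, leave alone: jar with black cap, 62 across, 75 high mm. Origin: centre of its underside.
- cream_jar: Bystander, leave alone: jar with black cap, 58 across, 66 high mm. Origin: centre of its underside.
- brush_cup: Bystander, leave alone: cup of brushes, 68 across, 190 high mm. Origin: centre of its underside.
- pot_stack: Bystander, leave alone: stack of four small pots, 39 across, 46 high mm. Origin: centre of its underside.
- palette: Bystander, leave alone: flat palette, 90 x 60 x 12 mm. Origin: centre of its underside.
- spatula: Bystander, leave alone: spatula lying flat, 170 long mm. Origin: centre of its underside.
- remover_bottle: Bystander, leave alone: small clear bottle, 48 across, 108 high mm. Origin: centre of its underside.
Not all that is in view belongs to the job. Leave any purple or red look-alike of the mould alone.

How it is judged:
On the way, in this order (a step that is already met when the one before it is completed fails the run):
1. the mould stands on the clamp's bed between pad and fixed jaw, let go of, the pad free (x of mould in the frame of clamp between -0.014 and 0.014 m and z of mould in the frame of clamp between 0.01 and 0.021 m and angle between mould's own z axis and vertical below 0.12 rad and angle between the y axis of mould and the y axis of clamp, either way round below 0.2 rad and y of mould in the frame of clamp between 0 and 0.036 m and contact force between the fingers and mould below 0.1 N and linear speed of mould below 0.02 m/s and value of joint pad below 0.0015 m), for 0.2 s.
2. the pad, driven by the trigger, presses the mould (x of mould in the frame of clamp between -0.014 and 0.014 m and z of mould in the frame of clamp between 0.01 and 0.021 m and angle between mould's own z axis and vertical below 0.12 rad and angle between the y axis of mould and the y axis of clamp, either way round below 0.2 rad and contact force between pad and mould above 0.8 N and contact force between the fingers and trigger above 0.5 N), for 0.05 s.
At the end, for the whole second after the job is handed in: Mould upright on the bed, square (0.2 rad), within 14 mm of the centre line and 3 mm of the fixed jaw, untouched; pad pushed in 3 to 7.5 mm, pressing over 3 N; fingers still squeezing the trigger (over 0.03 rad, over 1 N) through the last second (x of mould in the frame of clamp between -0.014 and 0.014 m and z of mould in the frame of clamp between 0.01 and 0.021 m and angle between mould's own z axis and vertical below 0.12 rad and angle between the y axis of mould and the y axis of clamp, either way round below 0.2 rad and y of mould in the frame of clamp between 0.028 and 0.035 m and contact force between the fingers and mould below 0.3 N and contact force between the fingers and jaw below 0.3 N and linear speed of mould below 0.02 m/s and value of joint pad between 0.003 and 0.0075 m and contact force between pad and mould above 3 N and contact force between the fingers and trigger above 1 N and value of joint trigger above 0.03 rad); the arm keeps its last pose, push and grip.
It fails at once if the pad is pushed nearly all the way in (more than 9 mm): the plaster cracks (value of joint pad above 0.009 m).
It fails at once if the fingers shove the jaw or the pad directly (more than 4 N) (contact force between the fingers and jaw above 4 N).
It fails at once if the mould is tipped over (angle between mould's own z axis and vertical above 0.8 rad).
It fails at once if a bystander is moved more than 40 mm (distance of any of squeeze_bottle, powder_jar, cream_jar, brush_cup, pot_stack, palette, spatula, remover_bottle from where it was at the start of the episode above 0.04 m).
It also fails if it takes over 67 s, if anything falls off the work surface, if the arm or the gripper's body presses on something with over 40 N, if the wrist force passes 120 N, or if a joint passes its speed limit or range.

## Working session

There is one attempt and no reset: what is moved stays moved. The work goes in short steps, Python scripts to look and compute and a shell command to move; the robot and the scene stay as the last step left them, time stands still between calls to the robot, and variables do not carry over. Pictures are saved under pics/ and viewed, at most 10 in all, crops included, and the job is handed in when it is done.

```bash
mkdir -p pics; ls; cat > h.py <<'E'
import numpy as np, cv2, pickle
from bench import ctrl
from scipy.spatial.transform import Rotation as R
def snap(name,fn):
    st=ctrl.get_state(); d=ctrl.get_image(name)
    cv2.imwrite('pics/'+fn+'.png',d['image'][:,:,::-1])
    if name=='wrist':
        T=np.eye(4);T[:3,:3]=R.from_rotvec(st['tool_rot']).as_matrix();T[:3,3]=st['position']
        d['world_to_cam']=np.linalg.inv(T@np.array(d['hand_eye']))
    pickle.dump(d,open('pics/'+fn+'.pkl','wb')); return d
def load(fn): return pickle.load(open('pics/'+fn+'.pkl','rb'))
def px2w(d,u,v,z):
    K=np.array(d['K']);x=(u-K[0,2])/K[0,0];y=(v-K[1,2])/K[1,1]
    k=d['k1'];a,b=x,y
    for _ in range(20):
        s=1+k*(a*a+b*b);a,b=x/s,y/s
    M=np.array(d['world_to_cam']);Rm=M[:3,:3];c=-Rm.T@M[:3,3];r=Rm.T@np.array([a,b,1])
    return c+r*(z-c[2])/r[2]
def w2px(d,p):
    K=np.array(d['K']);M=np.array(d['world_to_cam']);q=M[:3,:3]@np.array(p)+M[:3,3]
    a,b=q[:2]/q[2];s=1+d['k1']*(a*a+b*b)
    return np.array([K[0,0]*a*s+K[0,2],K[1,1]*b*s+K[1,2]])
E
python3 - <<'E'
from h import *
a=snap('scene','s0');b=snap('side','d0');c=snap('wrist','w0')
print(ctrl.get_state(), ctrl.grip_point_offset)
for d in(a,b): print(-np.array(d['world_to_cam'])[:3,:3].T@np.array(d['world_to_cam'])[:3,3],d['k1'])
cv2.imwrite('pics/all.png',np.vstack([cv2.resize(np.hstack([a['image'],b['image']]),(800,300)),np.hstack([cv2.resize(c['image'],(400,300)),np.zeros((300,400,3),np.uint8)])])[:,:,::-1])
E
```

```text
pics
{'time': 0.15, 'joint_positions': array([-1.21093312,  0.32161381, -0.07008094,  1.451419  ,  0.02259098,
        1.37079466, -0.05691104]), 'qd': array([-0.00063292, -0.00189429,  0.00076351, -0.00314209,  0.00158066,
        0.00029003,  0.00036596]), 'joint_torque': array([-1.74476927e-04, -4.91795826e+01, -4.04787445e-01, -3.12874889e+01,
       -6.39006123e-02,  4.04704793e-02,  1.12162020e-04]), 'position': array([0.2201928 , 0.61111323, 0.22172583]), 'tool_rot': array([-5.40379725e-01, -3.09459579e+00,  2.25946454e-03]), 'ft_force': array([-0.31795427,  0.2243263 , -0.34916457]), 'torque': array([-0.03425976, -0.04393125, -0.0236334 ]), 'grip_force': 0.0, 'grip_width': 0.9980413310878334} 0.0187
[ 1.08649247 -0.78046338  1.34144929] 0.054512698061618306
[0.51700686 1.19490306 1.06296637] 0.04491975622490178
```

View pics/s0.png

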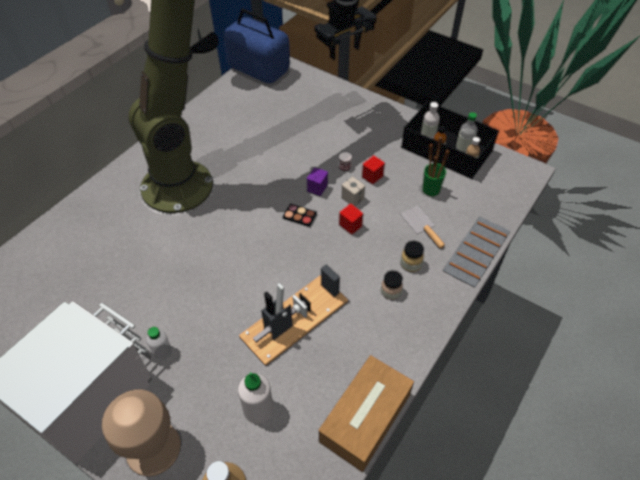

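View pics/d0.png

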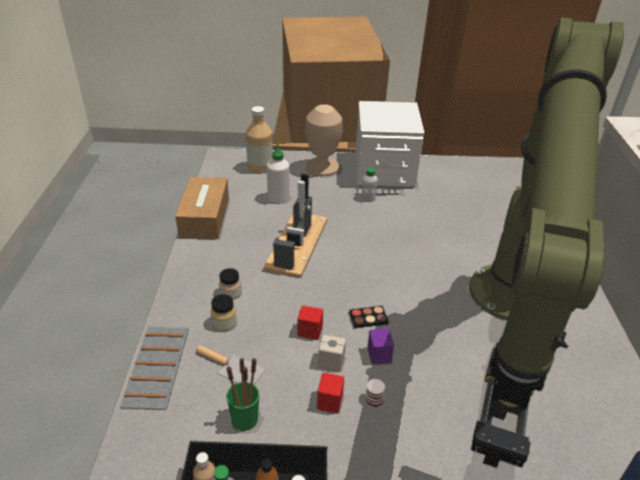

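The scene view shows four mould-sized blocks: white (353,189), red (351,218), red (373,168) and purple (317,181). In the side view they are at (332,350), (310,322), (330,392) and (380,346). Only the white one fits, because it's plaster with a grey disc on top. The clamp is at scene (295,315) and side (297,235). I'll confirm in one enlarged crop.

```bash
python3 - <<'E'
from h import *
a=load('s0')['image'];b=load('d0')['image']
c=lambda im,u,v,w,h:cv2.resize(im[v:v+h,u:u+w],(400,300),interpolation=cv2.INTER_CUBIC)
cv2.imwrite('pics/c1.png',np.vstack([np.hstack([c(a,300,145,100,75),c(a,230,255,128,96)... if False else c(a,230,265,128,96)]),np.hstack([c(b,290,300,100,75),c(b,240,170,140,105)])])[:,:,::-1])
for d,u,v in((load('s0'),353,184),(load('d0'),333,343)): print(px2w(d,u,v,.064))
E
```

```text
File "<stdin>", line 4
    cv2.imwrite('pics/c1.png',np.vstack([np.hstack([c(a,300,145,100,75),c(a,230,255,128,96)... if False else c(a,230,265,128,96)]),np.hstack([c(b,290,300,100,75),c(b,240,170,140,105)])])[:,:,::-1])
                                                                        ^^^^^^^^^^^^^^^^^^^^^^^^^^^^^^^^^^^^^^^^^^^^^^^^^^^^^^^^
SyntaxError: invalid syntax. Perhaps you forgot a comma?
```

```bash
python3 - <<'E'
from h import *
a=load('s0')['image'];b=load('d0')['image']
c=lambda im,u,v,w,h:cv2.resize(im[v:v+h,u:u+w],(400,300),interpolation=cv2.INTER_CUBIC)
cv2.imwrite('pics/c1.png',np.vstack([np.hstack([c(a,300,145,100,75),c(a,230,265,128,96)]),np.hstack([c(b,290,300,100,75),c(b,240,170,140,105)])])[:,:,::-1])
for d,u,v in((load('s0'),353,184),(load('d0'),333,343)): print(px2w(d,u,v,.064))
E
```

```text
[0.48097414 0.26759886 0.064     ]
[0.47856866 0.26614614 0.064     ]
```

View pics/c1.png

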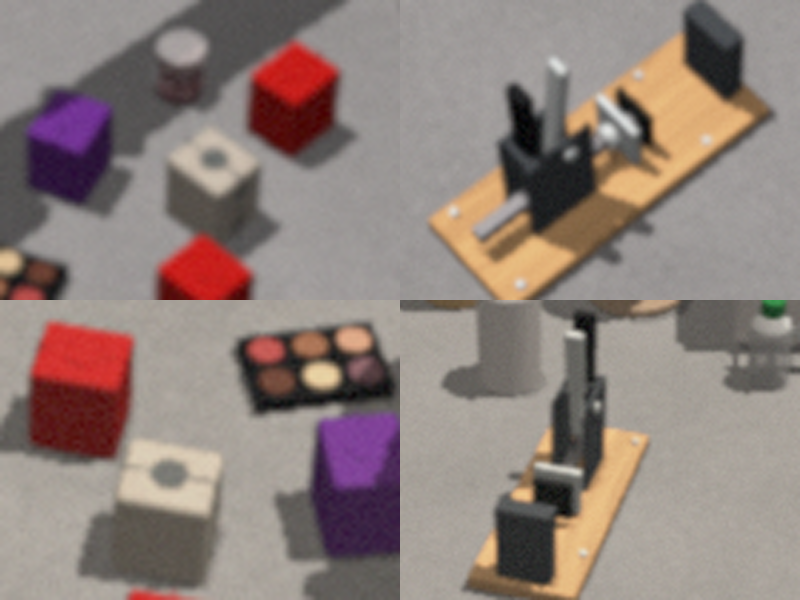

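The white block has the grey seam and disc, so it's the mould, at about (0.48, 0.267). Both views agree on that to 3 mm. Next I'll do rough clamp and neighbour positions.

```bash
python3 - <<'E'
from h import *
np.set_printoptions(precision=3,suppress=True)
s=load('s0');d=load('d0');w=load('w0')
for n,c,u,v,z in [('bd',s,239.6,335.4,.016),('bd',s,265,359,.016),('bd',s,348.4,300,.016),('jawtopL',s,230+285/3.125,265+10/3.125,.1),('jawtopR',s,230+340/3.125,265+55/3.125,.1),
 ('handletop',s,230+115/3.125,265+88/3.125,.198),('trigtop',s,230+157/3.125,265+65/3.125,.198),
 ('bd',d,327.5,217,.016),('bd',d,290.8,215.5,.016),('bd',d,264.5,268,.016),('handletop',d,240+185/2.857,170+15/2.857,.198),('trigtop',d,240+176/2.857,170+35/2.857,.198),('jawtopL',d,240+100/2.857,170+203/2.857,.1),('jawtopR',d,240+153/2.857,170+208/2.857,.1),
 ('redtop',s,300+73.5,145+18,.064),('redtop2',s,351,210,.064),('purp',s,317.5,145+27,.064),('redtop2',d,310.5,313,.064),
 ('seamL',d,290+125/4,300+172/4,.064),('seamR',d,290+215/4,300+178/4,.064),('mc',d,290+133/4,300+142/4,.064),('mc',d,290+222/4,300+156/4,.064),('mc',d,290+212/4,300+215/4,.064),('mc',d,290+118/4,300+198/4,.064)]:
    print(n,px2w(c,u,v,z))
print('mould in wrist',w2px(w,[.48,.267,.064]))
M=np.linalg.inv(w['world_to_cam']);print(M, w['K'],w['hand_eye'])
E
```

```text
bd [ 0.504 -0.304  0.016]
bd [ 0.598 -0.32   0.016]
bd [ 0.677 -0.058  0.016]
jawtopL [ 0.591 -0.062  0.1  ]
jawtopR [ 0.654 -0.074  0.1  ]
handletop [ 0.566 -0.249  0.198]
trigtop [ 0.58  -0.215  0.198]
bd [ 0.495 -0.305  0.016]
bd [ 0.61  -0.306  0.016]
bd [ 0.667 -0.049  0.016]
handletop [ 0.566 -0.247  0.198]
trigtop [ 0.573 -0.209  0.198]
jawtopL [ 0.638 -0.063  0.1  ]
jawtopR [ 0.587 -0.058  0.1  ]
redtop [0.485 0.379 0.064]
redtop2 [0.532 0.177 0.064]
purp [0.364 0.249 0.064]
redtop2 [0.533 0.171 0.064]
seamL [0.505 0.268 0.064]
seamR [0.454 0.27  0.064]
mc [0.501 0.244 0.064]
mc [0.45  0.252 0.064]
mc [0.456 0.298 0.064]
mc [0.509 0.287 0.064]
mould in wrist [105.734 541.254]
[[ 0.339  0.913  0.226  0.159]
 [ 0.941 -0.329 -0.082  0.633]
 [-0.001  0.241 -0.971  0.384]
 [ 0.     0.     0.     1.   ]] [[399.197   0.    314.426]
 [  0.    399.197 242.684]
 [  0.      0.      1.   ]] [[-0.    -0.971 -0.241  0.065]
 [ 1.    -0.     0.001 -0.   ]
 [-0.001 -0.241  0.971 -0.163]
 [ 0.     0.     0.     1.   ]]
```

```bash
cat >> h.py <<'E'
def go(x,y,z,phi):
    """tool shift/turn to a tool-down pose, tool y at yaw phi (deg)"""
    st=ctrl.get_state();A=R.from_rotvec(st['tool_rot']);c,s=np.cos(np.radians(phi)),np.sin(np.radians(phi))
    B=R.from_matrix(np.array([[-s,c,0],[c,s,0],[0,0,-1]]).T)
    print('shift',np.round(A.inv().apply(np.array([x,y,z])-st['position']),4),'turn',np.round((A.inv()*B).as_rotvec(degrees=True),1),'t',st['time'],'tcp',np.round(st['position'],4),'F',np.round(st['ft_force'],1))
E
python3 -c "
from h import *
go(.48,.267,.2,-7)"
```

```text
shift [-0.3611 -0.2357  0.0221] turn [-0.1  0.1 77.2] t 0.15 tcp [0.2202 0.6111 0.2217] F [-0.3  0.2 -0.3]
```

```bash
python3 -m handwheel '[{"x":-0.036,"y":-0.024,"z":0.002,"wz":7},{"x":-0.072,"y":-0.047,"z":0.004,"wz":14},{"x":-0.108,"y":-0.071,"z":0.007,"wz":21},{"x":-0.144,"y":-0.094,"z":0.009,"wz":28},{"x":-0.18,"y":-0.118,"z":0.011,"wz":35},{"x":-0.216,"y":-0.141,"z":0.013,"wz":42},{"x":-0.252,"y":-0.165,"z":0.015,"wz":49},{"x":-0.288,"y":-0.188,"z":0.018,"wz":56},{"x":-0.325,"y":-0.212,"z":0.02,"wz":63},{"x":-0.361,"y":-0.236,"z":0.022,"wz":70}]' 0.087 10
python3 -m handwheel '[{"wz":7.2},{"wz":7.2},{"wz":7.2},{"wz":7.2}]'
python3 - <<'E'
from h import *
go(.48,.267,.2,-7)
d=snap('wrist','w1');print(w2px(d,[.48,.267,.064]))
im=d['image'];hsv=cv2.cvtColor(im,cv2.COLOR_RGB2HSV)
E
```

```text
shift [-0.3611 -0.2357  0.0221] turn [-0.1  0.1 77.2] t 0.15 tcp [0.2202 0.6111 0.2217] F [-0.3  0.2 -0.3]
[105.68441721 541.2014693 ]invalid input at $[0]: expected keys x, y, z, wx, wy, wz
invalid input at $[0]: expected keys x, y, z, wx, wy, wz
```

View pics/w1.png

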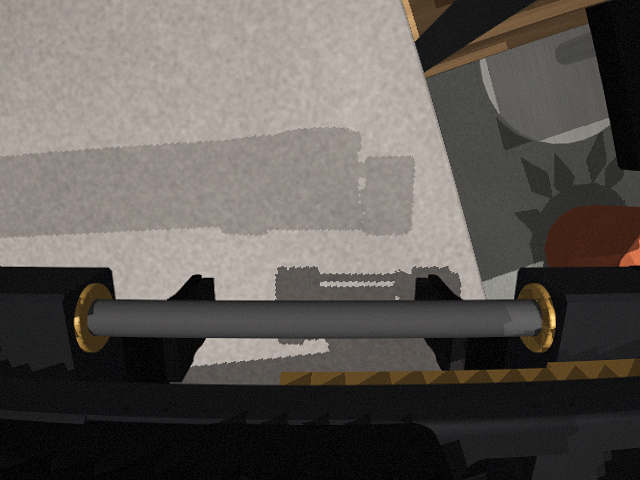

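The wrist picture shows only table and the gripper, which fills everything below row 260. A look therefore needs the target on the tool's +x side. The move was refused because all six keys are required.

```bash
python3 -c "
from h import *
go(.48,.185,.2,-7)"
python3 -m handwheel '[{"x":-0.039,"y":-0.031,"z":0.002,"wx":0,"wy":0,"wz":7},{"x":-0.078,"y":-0.062,"z":0.004,"wx":0,"wy":0,"wz":14},{"x":-0.117,"y":-0.093,"z":0.007,"wx":0,"wy":0,"wz":21},{"x":-0.156,"y":-0.124,"z":0.009,"wx":0,"wy":0,"wz":28},{"x":-0.195,"y":-0.156,"z":0.011,"wx":0,"wy":0,"wz":35},{"x":-0.234,"y":-0.187,"z":0.013,"wx":0,"wy":0,"wz":42},{"x":-0.273,"y":-0.218,"z":0.015,"wx":0,"wy":0,"wz":49},{"x":-0.312,"y":-0.249,"z":0.018,"wx":0,"wy":0,"wz":56},{"x":-0.351,"y":-0.28,"z":0.02,"wx":0,"wy":0,"wz":63},{"x":-0.39,"y":-0.312,"z":0.022,"wx":0,"wy":0,"wz":70}]' 0.087 10
python3 -c "
from h import *
go(.48,.185,.2,-7)"
```

```text
shift [-0.3888 -0.3129  0.0223] turn [-0.1  0.  77.2] t 0.2 tcp [0.2202 0.6112 0.2219] F [-0.3 -0.2  0.2]
time: 1.03
position: [0.4389, 0.255, 0.2042]
tool_rot: [-2.224, -2.218, -0.001]
ft_force: [1.0, 1.2, 0.4]
grip_width: 0.998
grip_force: 0.0
shift [-0.0699  0.0413  0.0042] turn [ 0.  -0.   6.9] t 1.0333 tcp [0.4389 0.255  0.2042] F [1.  1.2 0.4]
```

```bash
python3 -m handwheel '[{"x":0,"y":0,"z":0,"wx":0,"wy":0,"wz":0},{"x":0,"y":0,"z":0,"wx":0,"wy":0,"wz":0}]' >/dev/null
python3 -c "
from h import *
go(.48,.185,.2,-7)
d=snap('wrist','w2');print(w2px(d,[.48,.267,.064]))"
```

```text
shift [-0.069   0.0406  0.0042] turn [ 0.  -0.   6.9] t 1.2 tcp [0.4396 0.2541 0.2042] F [ 0.1  0.9 -0.4]
[366.8360391  213.98752856]
```

View pics/w2.png

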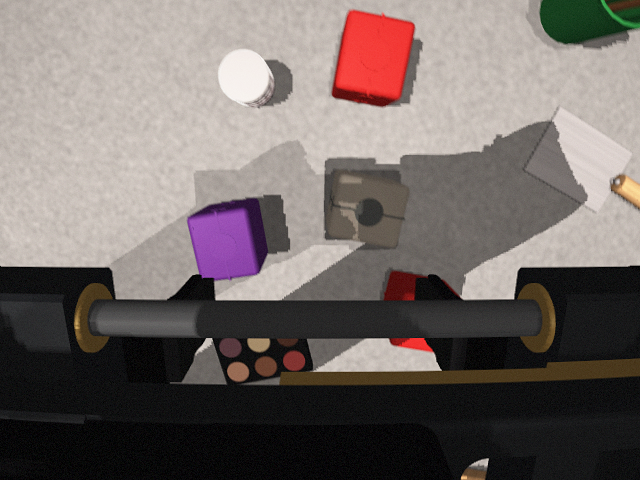

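The mould is clear here, with its disc at (370,212) and its seam running from (333,206) to (405,217). Purple is at (229,240) and the reds are at (375,57) and (420,290).

```bash
python3 -c "
from h import *
d=load('w2')
c=px2w(d,370,212,.064);a=px2w(d,333,206,.064);b=px2w(d,405,217,.064)
print(c,(a+b)/2,np.linalg.norm(b-a),np.degrees(np.arctan2(*(b-a)[1::-1])))
go(c[0],c[1],.12,np.degrees(np.arctan2(*(b-a)[1::-1])))
"
```

```text
[0.48239778 0.26854544 0.064     ] [0.48179047 0.26892927 0.064     ] 0.05646073977209405 -8.769902232799346
shift [0.0119 0.0441 0.0842] turn [-0.  -0.   8.9] t 1.25 tcp [0.4384 0.2565 0.2042] F [-0.5  0.1  0.2]
```

```bash
python3 -m handwheel '[{"x":0.006,"y":0.022,"z":0.02,"wx":0,"wy":0,"wz":4.5},{"x":0.012,"y":0.0435,"z":0.05,"wx":0,"wy":0,"wz":8.9},{"x":0.012,"y":0.0435,"z":0.085,"wx":0,"wy":0,"wz":8.9},{"x":0.012,"y":0.0435,"z":0.085,"wx":0,"wy":0,"wz":8.9},{"x":0.012,"y":0.0435,"z":0.085,"wx":0,"wy":0,"wz":8.9}]' 
python3 -c "
from h import *
go(.482,.2687,.026,-8.8)
go(.482,.2687,.026,-8.8)"
```

```text
time: 1.67
position: [0.4792, 0.2699, 0.1174]
tool_rot: [-2.379, -2.05, 0.008]
ft_force: [-0.5, 0.7, 1.3]
grip_width: 1.002
grip_force: 0.0
shift [-0.0005  0.0033  0.0914] turn [-0.2  0.2  0.3] t 1.6667 tcp [0.4792 0.2699 0.1174] F [-0.5  0.7  1.3]
shift [-0.0005  0.0033  0.0914] turn [-0.2  0.2  0.3] t 1.6667 tcp [0.4792 0.2699 0.1174] F [-0.5  0.7  1.3]
```

```bash
python3 -m handwheel '[{"x":0,"y":0.002,"z":0.03,"wx":0,"wy":0,"wz":0},{"x":0,"y":0.002,"z":0.06,"wx":0,"wy":0,"wz":0},{"x":0,"y":0.002,"z":0.091,"wx":0,"wy":0,"wz":0},{"x":0,"y":0.002,"z":0.091,"wx":0,"wy":0,"wz":0},{"x":0,"y":0.002,"z":0.091,"wx":0,"wy":0,"wz":0}]'
python3 -m handwheel '[{"x":0,"y":0,"z":0,"wx":0,"wy":0,"wz":0},{"x":0,"y":0,"z":0,"wx":0,"wy":0,"wz":0},{"x":0,"y":0,"z":0,"wx":0,"wy":0,"wz":0},{"x":0,"y":0,"z":0,"wx":0,"wy":0,"wz":0},{"x":0,"y":0,"z":0,"wx":0,"wy":0,"wz":0},{"x":0,"y":0,"z":0,"wx":0,"wy":0,"wz":0},{"x":0,"y":0,"z":0,"wx":0,"wy":0,"wz":0},{"x":0,"y":0,"z":0,"wx":0,"wy":0,"wz":0}]' 0.03 15
```

```text
time: 2.08
position: [0.4831, 0.2697, 0.0292]
tool_rot: [-2.381, -2.048, 0.001]
ft_force: [0.0, 0.2, -0.6]
grip_width: 1.003
grip_force: 0.0
time: 2.75
position: [0.4836, 0.269, 0.0288]
tool_rot: [-2.383, -2.046, -0.0]
ft_force: [-2.4, -1.3, 6.1]
grip_width: 0.649
grip_force: 14.9
```

```bash
python3 -m handwheel '[{"x":0,"y":0,"z":-0.03,"wx":0,"wy":0,"wz":0},{"x":0,"y":0,"z":-0.07,"wx":0,"wy":0,"wz":0},{"x":0,"y":0,"z":-0.11,"wx":0,"wy":0,"wz":0},{"x":0,"y":0,"z":-0.12,"wx":0,"wy":0,"wz":0},{"x":0,"y":0,"z":-0.12,"wx":0,"wy":0,"wz":0}]'
python3 -c "
from h import *
go(.5875,-.17,.3,-14.5)"
```

```text
time: 3.17
position: [0.486, 0.2698, 0.1516]
tool_rot: [2.383, 2.046, 0.011]
ft_force: [0.2, -0.7, -2.9]
grip_width: 0.644
grip_force: 14.9
shift [-0.4186  0.1678 -0.1497] turn [ 0.3 -0.3  5.8] t 3.1667 tcp [0.486  0.2698 0.1516] F [ 0.2 -0.7 -2.9]
```

```bash
python3 -m handwheel '[{"x":-0.015,"y":0.005,"z":-0.02,"wx":0,"wy":0,"wz":0},{"x":-0.045,"y":0.015,"z":-0.04,"wx":0,"wy":0,"wz":1},{"x":-0.08,"y":0.03,"z":-0.055,"wx":0,"wy":0,"wz":2},{"x":-0.115,"y":0.045,"z":-0.07,"wx":0,"wy":0,"wz":3},{"x":-0.15,"y":0.06,"z":-0.085,"wx":0,"wy":0,"wz":4},{"x":-0.185,"y":0.075,"z":-0.1,"wx":0,"wy":0,"wz":5},{"x":-0.22,"y":0.09,"z":-0.115,"wx":0,"wy":0,"wz":5.8},{"x":-0.255,"y":0.103,"z":-0.125,"wx":0,"wy":0,"wz":5.8},{"x":-0.29,"y":0.117,"z":-0.135,"wx":0,"wy":0,"wz":5.8},{"x":-0.325,"y":0.131,"z":-0.145,"wx":0,"wy":0,"wz":5.8}]'
python3 -m handwheel '[{"x":-0.033,"y":0.01,"z":-0.003,"wx":0,"wy":0,"wz":0},{"x":-0.065,"y":0.02,"z":-0.005,"wx":0,"wy":0,"wz":0},{"x":-0.09,"y":0.027,"z":-0.005,"wx":0,"wy":0,"wz":0},{"x":-0.09,"y":0.027,"z":-0.005,"wx":0,"wy":0,"wz":0},{"x":-0.09,"y":0.027,"z":-0.005,"wx":0,"wy":0,"wz":0},{"x":-0.09,"y":0.027,"z":-0.005,"wx":0,"wy":0,"wz":0}]'
python3 -c "
from h import *
go(.5875,-.17,.3,-14.5)
d=snap('wrist','w3')"
```

```text
time: 4.0
position: [0.5631, -0.074, 0.2908]
tool_rot: [-2.482, -1.922, 0.005]
ft_force: [2.1, 0.1, -2.8]
grip_width: 0.645
grip_force: 14.9
time: 4.5
position: [0.567, -0.1652, 0.2957]
tool_rot: [-2.481, -1.922, 0.004]
ft_force: [-0.0, 1.0, -3.3]
grip_width: 0.645
grip_force: 14.9
shift [ 0.0004  0.021  -0.0044] turn [-0.2 -0.   0. ] t 4.5 tcp [ 0.567  -0.1652  0.2957] F [-0.   1.  -3.3]
```

View pics/w3.png

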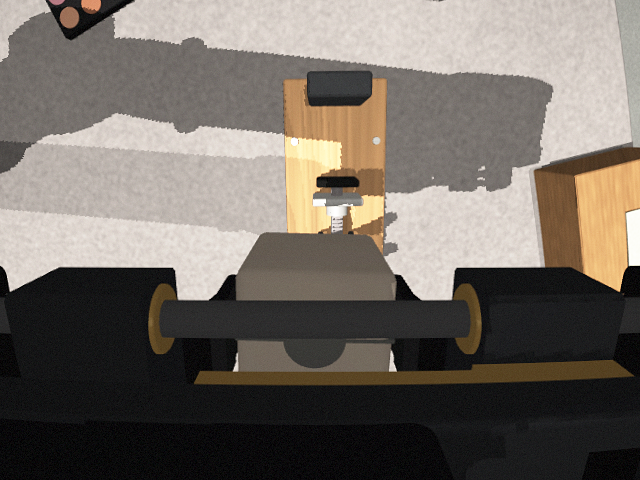

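The held mould is at (316,290). The clamp lies straight ahead. Its far board corners are at (284,79) and (386,79), the jaw block spans (307–372, 71–105), and the pad's top edge runs from (316,179) to (359,179).

```bash
python3 - <<'E'
from h import *
np.set_printoptions(precision=4,suppress=True)
d=load('w3');P=lambda u,v,z:px2w(d,u,v,z)[:2]
L=P(284.5,79,.016);Rr=P(386,79,.016);l2=P(287,230,.016);r2=P(384,245,.016)
yaw=[np.degrees(np.arctan2(*(a-b)[::-1]))-90 for a,b in((L,l2),(Rr,r2))]
print('w',np.linalg.norm(Rr-L),yaw,np.degrees(np.arctan2(*(Rr-L)[::-1])),'mid',(L+Rr)/2)
a,b=P(316,178,.067),P(359,178,.067);print('pad',a,b,np.linalg.norm(a-b))
for z in(.1,):
  a,b=P(307,71,z),P(372,71,z);print('jawback',a,b,np.linalg.norm(a-b))
  a,b=P(309,104,z),P(371,103,z);print('jawfront',a,b,np.linalg.norm(a-b))
im=d['image'][60:250,270:400];g=im.astype(int)
print([tuple(g[i,70]) for i in range(0,60,2)])
print('row edges', [tuple(g[i,70]) for i in range(108,140,2)])
E
```

```text
w 0.1067933790794917 [np.float64(-14.367352102302547), np.float64(-13.112126945913658)] -14.324157756044242 mid [ 0.6206 -0.0414]
pad [ 0.576  -0.1331] [ 0.6166 -0.1435] 0.041879149697672126
jawback [ 0.5919 -0.0409] [ 0.6454 -0.0545] 0.05520164982394296
jawfront [ 0.5867 -0.0676] [ 0.6386 -0.0799] 0.05336475071295314
[(np.int64(198), np.int64(192), np.int64(185)), (np.int64(124), np.int64(119), np.int64(116)), (np.int64(117), np.int64(112), np.int64(107)), (np.int64(121), np.int64(115), np.int64(110)), (np.int64(116), np.int64(108), np.int64(105)), (np.int64(103), np.int64(98), np.int64(95)), (np.int64(51), np.int64(49), np.int64(48)), (np.int64(60), np.int64(56), np.int64(63)), (np.int64(61), np.int64(62), np.int64(64)), (np.int64(63), np.int64(63), np.int64(61)), (np.int64(63), np.int64(67), np.int64(63)), (np.int64(63), np.int64(64), np.int64(65)), (np.int64(61), np.int64(61), np.int64(63)), (np.int64(59), np.int64(62), np.int64(63)), (np.int64(58), np.int64(61), np.int64(64)), (np.int64(63), np.int64(65), np.int64(66)), (np.int64(62), np.int64(61), np.int64(67)), (np.int64(52), 
[... 605 characters left out ...]
p.int64(215), np.int64(150)), (np.int64(141), np.int64(104), np.int64(71)), (np.int64(136), np.int64(97), np.int64(66)), (np.int64(141), np.int64(103), np.int64(69)), (np.int64(79), np.int64(58), np.int64(38)), (np.int64(15), np.int64(14), np.int64(13)), (np.int64(22), np.int64(20), np.int64(22)), (np.int64(15), np.int64(19), np.int64(16)), (np.int64(16), np.int64(16), np.int64(15)), (np.int64(10), np.int64(12), np.int64(11)), (np.int64(86), np.int64(83), np.int64(80)), (np.int64(89), np.int64(83), np.int64(81)), (np.int64(91), np.int64(86), np.int64(87)), (np.int64(95), np.int64(88), np.int64(88)), (np.int64(112), np.int64(109), np.int64(106)), (np.int64(118), np.int64(115), np.int64(111))]
```

```bash
python3 - <<'E'
from h import *
np.set_printoptions(precision=4,suppress=True)
d=load('w3');P=lambda u,v,z:px2w(d,u,v,z)[:2]
yd=np.array([np.sin(np.radians(14)),np.cos(np.radians(14))]);xd=np.array([yd[1],-yd[0]])
for n,p in [('jaw bottom',P(340,105.5,.016)),('jaw top',P(340,95.5,.1)),('pad',P(337.5,177,.067)),('jawback',P(339.5,71,.1)),('board',(P(284.5,79,.016)+P(386,79,.016))/2),('boardnear',(P(287,230,.016)+P(385.5,230,.016))/2)]:
  print(n,p,'along',p@yd,'lat',p@xd)
E
```

```text
jaw bottom [ 0.6189 -0.0691] along 0.08268592782584322 lat 0.6172007173875758
jaw top [ 0.6142 -0.0674] along 0.08322536406455179 lat 0.612241017968935
pad [ 0.5965 -0.1374] along 0.01100621445983177 lat 0.6120326880569442
jawback [ 0.6186 -0.0477] along 0.103341863156051 lat 0.6117728483669745
board [ 0.6206 -0.0414] along 0.10995346895664931 lat 0.6122080436910585
boardnear [ 0.5827 -0.1995] along -0.05256265272729086 lat 0.6136516149097518
```

Pad front is at clamp y of about −16 mm, and the jaw face is at +56 mm, with its top and bottom edges agreeing. The yaw is about −14°. I'll place the mould at clamp y = +20 mm, so TCP (0.606, −0.103).

```bash
python3 -c "
from h import *
go(.6057,-.1026,.16,-14)"
```

```text
shift [0.0693 0.0222 0.1361] turn [-0.2 -0.  -0.4] t 4.55 tcp [ 0.5673 -0.1644  0.2961] F [ 0.1  0.7 -2.6]
```

```bash
python3 -m handwheel '[{"x":0.025,"y":0.008,"z":0.01,"wx":0,"wy":0,"wz":0},{"x":0.05,"y":0.016,"z":0.03,"wx":0,"wy":0,"wz":0},{"x":0.069,"y":0.022,"z":0.06,"wx":0,"wy":0,"wz":-0.4},{"x":0.069,"y":0.022,"z":0.095,"wx":0,"wy":0,"wz":-0.4},{"x":0.069,"y":0.022,"z":0.125,"wx":0,"wy":0,"wz":-0.4},{"x":0.069,"y":0.022,"z":0.136,"wx":0,"wy":0,"wz":-0.4},{"x":0.069,"y":0.022,"z":0.136,"wx":0,"wy":0,"wz":-0.4},{"x":0.069,"y":0.022,"z":0.136,"wx":0,"wy":0,"wz":-0.4},{"x":0.069,"y":0.022,"z":0.136,"wx":0,"wy":0,"wz":-0.4}]'
python3 -c "
from h import *
go(.6057,-.1026,.047,-14)
snap('scene','s4');snap('side','d4')
go(.6057,-.1026,.047,-14)
a=load('s4')['image'];b=load('d4')['image']
c=lambda im,u,v,w,h:cv2.resize(im[v:v+h,u:u+w],(400,400),interpolation=cv2.INTER_CUBIC)
cv2.imwrite('pics/c4.png',np.hstack([c(a,230,220,140,140),c(b,230,140,140,140)])[:,:,::-1])"
```

```text
time: 5.3
position: [0.6076, -0.1052, 0.1645]
tool_rot: [2.475, 1.93, 0.005]
ft_force: [-0.0, -0.6, -2.3]
grip_width: 0.643
grip_force: 14.9
shift [ 0.0019 -0.0029  0.1175] turn [ 0.2 -0.  -0.1] t 5.3 tcp [ 0.6076 -0.1052  0.1645] F [-0.  -0.6 -2.3]
shift [ 0.0021 -0.003   0.1177] turn [ 0.2 -0.1 -0.1] t 5.4 tcp [ 0.6076 -0.1054  0.1647] F [ 0.2 -0.8 -3.4]
```

View pics/c4.png

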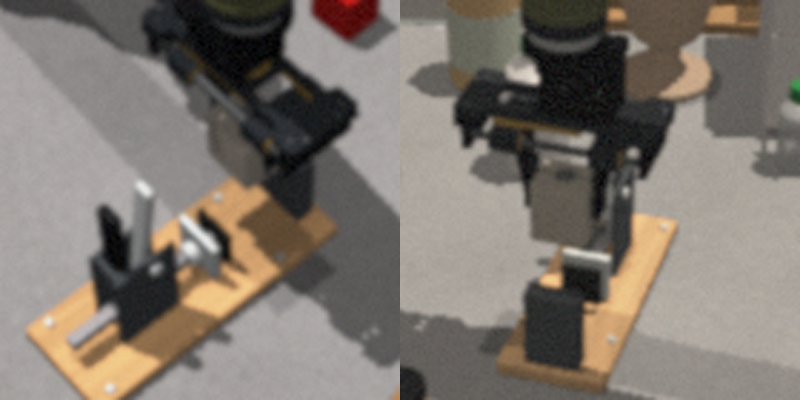

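The mould hangs upright over the gap between pad and jaw in both views, so I'll lower it.

```bash
python3 -m handwheel '[{"x":0.001,"y":-0.002,"z":0.03,"wx":0,"wy":0,"wz":0},{"x":0.001,"y":-0.002,"z":0.06,"wx":0,"wy":0,"wz":0},{"x":0.001,"y":-0.002,"z":0.085,"wx":0,"wy":0,"wz":0},{"x":0.001,"y":-0.002,"z":0.1,"wx":0,"wy":0,"wz":0},{"x":0.001,"y":-0.002,"z":0.108,"wx":0,"wy":0,"wz":0},{"x":0.001,"y":-0.002,"z":0.112,"wx":0,"wy":0,"wz":0},{"x":0.001,"y":-0.002,"z":0.115,"wx":0,"wy":0,"wz":0},{"x":0.001,"y":-0.002,"z":0.115,"wx":0,"wy":0,"wz":0},{"x":0.001,"y":-0.002,"z":0.115,"wx":0,"wy":0,"wz":0}]'
python3 -m handwheel '[{"x":0,"y":0,"z":0.001,"wx":0,"wy":0,"wz":0},{"x":0,"y":0,"z":0.001,"wx":0,"wy":0,"wz":0}]'
```

```text
time: 6.15
position: [0.6055, -0.1037, 0.0486]
tool_rot: [2.476, 1.931, 0.003]
ft_force: [-0.5, 0.3, -2.9]
grip_width: 0.647
grip_force: 14.9
time: 6.32
position: [0.605, -0.1035, 0.047]
tool_rot: [2.477, 1.931, 0.002]
ft_force: [-0.3, 0.6, -3.3]
grip_width: 0.645
grip_force: 14.9
```

```bash
python3 -m handwheel '[{"x":0,"y":0,"z":0.001,"wx":0,"wy":0,"wz":0},{"x":0,"y":0,"z":0.001,"wx":0,"wy":0,"wz":0},{"x":0,"y":0,"z":0.002,"wx":0,"wy":0,"wz":0},{"x":0,"y":0,"z":0.002,"wx":0,"wy":0,"wz":0}]'
```

```text
time: 6.65
position: [0.6046, -0.1035, 0.0448]
tool_rot: [-2.477, -1.932, -0.001]
ft_force: [-0.9, 0.2, 2.4]
grip_width: 0.648
grip_force: 14.9
```

Contact: the force went from −3.3 N to +2.4 N. Next I'll open, let it settle and rise.

```bash
python3 -m handwheel '[{"x":0,"y":0,"z":0,"wx":0,"wy":0,"wz":0},{"x":0,"y":0,"z":0,"wx":0,"wy":0,"wz":0},{"x":0,"y":0,"z":0,"wx":0,"wy":0,"wz":0},{"x":0,"y":0,"z":0,"wx":0,"wy":0,"wz":0},{"x":0,"y":0,"z":0,"wx":0,"wy":0,"wz":0},{"x":0,"y":0,"z":0,"wx":0,"wy":0,"wz":0},{"x":0,"y":0,"z":0,"wx":0,"wy":0,"wz":0},{"x":0,"y":0,"z":0,"wx":0,"wy":0,"wz":0}]' 0.087 10
python3 -m handwheel '[{"x":0,"y":0,"z":-0.02,"wx":0,"wy":0,"wz":0},{"x":0,"y":0,"z":-0.05,"wx":0,"wy":0,"wz":0},{"x":0,"y":0,"z":-0.085,"wx":0,"wy":0,"wz":0},{"x":0,"y":0,"z":-0.12,"wx":0,"wy":0,"wz":0},{"x":0,"y":0,"z":-0.16,"wx":0,"wy":0,"wz":0},{"x":0,"y":0,"z":-0.2,"wx":0,"wy":0,"wz":0},{"x":0,"y":0,"z":-0.22,"wx":0,"wy":0,"wz":0},{"x":0,"y":0,"z":-0.22,"wx":0,"wy":0,"wz":0}]'
python3 -c "
from h import *
a=.0266-.115; lat=.6125; t=np.radians(14)
p=lat*np.array([np.cos(t),-np.sin(t)])+a*np.array([np.sin(t),np.cos(t)]);print(p)
go(*p,.26,76); go(*p,.26,-104)
print(ctrl.get_state()['joint_positions'])"
```

```text
time: 7.32
position: [0.6045, -0.1035, 0.0441]
tool_rot: [2.477, 1.932, 0.0]
ft_force: [0.8, -0.2, 0.5]
grip_width: 0.989
grip_force: 0.0
time: 7.98
position: [0.6071, -0.1045, 0.2704]
tool_rot: [2.473, 1.927, 0.012]
ft_force: [0.4, 0.4, 0.2]
grip_width: 0.995
grip_force: 0.0
[ 0.57292024 -0.2339513 ]
shift [-0.1339 -0.0017  0.0101] turn [  0.5   0.3 -90.1] t 7.9833 tcp [ 0.6071 -0.1045  0.2704] F [0.4 0.4 0.2]
shift [-0.1339 -0.0017  0.0101] turn [ 0.3 -0.5 89.9] t 7.9833 tcp [ 0.6071 -0.1045  0.2704] F [0.4 0.4 0.2]
[-0.40515078  0.25002185  0.64932578  1.49910008 -0.15373746  1.43336319
  0.00215829]
```

```bash
python3 -m handwheel '[{"x":-0.014,"y":0,"z":0,"wx":0,"wy":0,"wz":-7},{"x":-0.028,"y":0,"z":0,"wx":0,"wy":0,"wz":-14},{"x":-0.042,"y":0,"z":0,"wx":0,"wy":0,"wz":-21},{"x":-0.056,"y":0,"z":0,"wx":0,"wy":0,"wz":-28},{"x":-0.07,"y":0,"z":0,"wx":0,"wy":0,"wz":-35},{"x":-0.084,"y":0,"z":0,"wx":0,"wy":0,"wz":-42},{"x":-0.1,"y":0,"z":0,"wx":0,"wy":0,"wz":-49},{"x":-0.115,"y":0,"z":0,"wx":0,"wy":0,"wz":-56},{"x":-0.13,"y":0,"z":0,"wx":0,"wy":0,"wz":-63},{"x":-0.14,"y":0,"z":0,"wx":0,"wy":0,"wz":-70}]'
python3 -m handwheel '[{"x":0,"y":0,"z":0,"wx":0,"wy":0,"wz":-7},{"x":0,"y":0,"z":0,"wx":0,"wy":0,"wz":-14},{"x":0,"y":0,"z":0,"wx":0,"wy":0,"wz":-20},{"x":0,"y":0,"z":0,"wx":0,"wy":0,"wz":-20},{"x":0,"y":0,"z":0,"wx":0,"wy":0,"wz":-20},{"x":0,"y":0,"z":0,"wx":0,"wy":0,"wz":-20}]'
python3 - <<'E'
from h import *
t=np.radians(14);a=.0266-.1215;lat=.6125
p=lat*np.array([np.cos(t),-np.sin(t)])+a*np.array([np.sin(t),np.cos(t)])
go(*p,.155,76)
d=snap('wrist','w5');snap('scene','s5');snap('side','d5')
C=lambda x,y,z:np.r_[lat*np.array([np.cos(t),-np.sin(t)])+x*np.array([np.cos(t),-np.sin(t)])+(y+.0266)*np.array([np.sin(t),np.cos(t)]),z]
print('pad',w2px(d,C(0,-.016,.067)),'mould',w2px(d,C(0,.02,.08)),'handle',w2px(d,C(0,-.13,.198)),'trig',w2px(d,C(0,-.095,.198)))
go(*p,.155,76)
E
```

```text
time: 8.82
position: [0.5691, -0.241, 0.263]
tool_rot: [-0.915, -3.004, 0.001]
ft_force: [-0.2, -0.2, -0.6]
grip_width: 1.003
grip_force: 0.0
time: 9.32
position: [0.5701, -0.2392, 0.2635]
tool_rot: [-0.39, -3.116, -0.0]
ft_force: [-0.6, -0.5, 0.0]
grip_width: 0.999
grip_force: 0.0
shift [-0.0016 -0.0007  0.1085] turn [ 0.  -0.  -0.3] t 9.3167 tcp [ 0.5701 -0.2392  0.2635] F [-0.6 -0.5  0. ]
pad [428.17133262 218.79615193] mould [471.76674356 221.38527122] handle [299.08440297 259.44053424] trig [357.79839677 259.13938272]
shift [-0.0013 -0.0008  0.109 ] turn [ 0.  -0.  -0.2] t 9.4667 tcp [ 0.5703 -0.2392  0.264 ] F [ 0.7  0.4 -0.1]
```

View pics/w5.png

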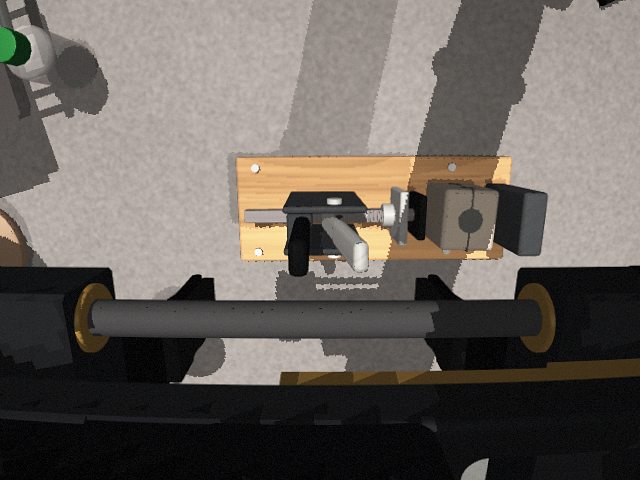

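The mould stands square between pad and jaw, with its disc at (470,221) against a predicted (472,221). The handle is at (299,260) and the trigger at (357,260), both as predicted. I'll descend over them with the fingers open.

```bash
python3 -m handwheel '[{"x":-0.001,"y":-0.001,"z":0.025,"wx":0,"wy":0,"wz":0},{"x":-0.001,"y":-0.001,"z":0.05,"wx":0,"wy":0,"wz":0},{"x":-0.001,"y":-0.001,"z":0.075,"wx":0,"wy":0,"wz":0},{"x":-0.001,"y":-0.001,"z":0.1,"wx":0,"wy":0,"wz":0},{"x":-0.001,"y":-0.001,"z":0.108,"wx":0,"wy":0,"wz":0},{"x":-0.001,"y":-0.001,"z":0.108,"wx":0,"wy":0,"wz":0},{"x":-0.001,"y":-0.001,"z":0.108,"wx":0,"wy":0,"wz":0}]'
python3 -m handwheel '[{"x":0,"y":0,"z":0,"wx":0,"wy":0,"wz":0},{"x":0,"y":0,"z":0,"wx":0,"wy":0,"wz":0},{"x":0,"y":0,"z":0,"wx":0,"wy":0,"wz":0},{"x":0,"y":0,"z":0,"wx":0,"wy":0,"wz":0},{"x":0,"y":0,"z":0,"wx":0,"wy":0,"wz":0},{"x":0,"y":0,"z":0,"wx":0,"wy":0,"wz":0}]' 0.05 9
python3 -m handwheel '[{"x":0,"y":0,"z":0,"wx":0,"wy":0,"wz":0},{"x":0,"y":0,"z":0,"wx":0,"wy":0,"wz":0},{"x":0,"y":0,"z":0,"wx":0,"wy":0,"wz":0},{"x":0,"y":0,"z":0,"wx":0,"wy":0,"wz":0},{"x":0,"y":0,"z":0,"wx":0,"wy":0,"wz":0},{"x":0,"y":0,"z":0,"wx":0,"wy":0,"wz":0}]' 0.028 9
python3 - <<'E'
from h import *
d=snap('wrist','w6');print(ctrl.get_state()['grip_width']*.087)
E
```

```text
time: 10.05
position: [0.5714, -0.2406, 0.1568]
tool_rot: [0.386, 3.117, -0.0]
ft_force: [0.5, 0.3, 0.1]
grip_width: 1.001
grip_force: 0.0
time: 10.55
position: [0.572, -0.2391, 0.1568]
tool_rot: [0.384, 3.117, 0.003]
ft_force: [-0.1, 2.7, 2.3]
grip_width: 0.639
grip_force: 1.8
time: 11.05
position: [0.5715, -0.2407, 0.1565]
tool_rot: [0.386, 3.117, -0.0]
ft_force: [2.7, 1.8, 4.1]
grip_width: 0.346
grip_force: 9.3
0.029783180281021233
```

View pics/w6.png

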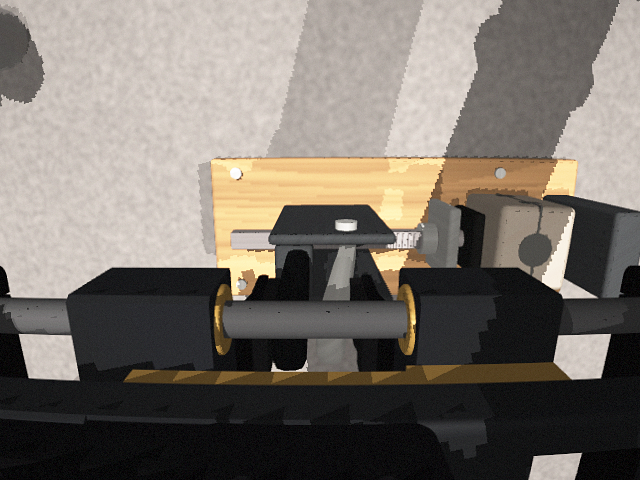

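The trigger is squeezed. The opening is 29.8 mm at 9.3 N with both fingers in contact. Plate (445,235), pad (470,235) and mould disc (535,250) are all in view, so pad, plate and mould can be measured in code from here.

```bash
cat >> h.py <<'E'
t=np.radians(14);lat=.6125
C=lambda x,y,z:np.r_[(lat+x)*np.array([np.cos(t),-np.sin(t)])+(y+.0266)*np.array([np.sin(t),np.cos(t)]),z]
def cy(d,u,v,z):
    p=px2w(d,u,v,z)[:2]; return 1000*(p@np.array([np.sin(t),np.cos(t)])-.0266),1000*(p@np.array([np.cos(t),-np.sin(t)])-lat)
E
python3 - <<'E'
from h import *
d=load('w6')
for y in(-.016,-.010,-.006,0): print(y,'padtop front',w2px(d,C(-.021,y,.067)),w2px(d,C(0,y,.067)),w2px(d,C(.015,y,.067)),'plate top',w2px(d,C(0,y-.018,.071)))
print('disc',w2px(d,C(0,.02,.08)),cy(d,535,250,.08))
g=d['image'].astype(int).mean(2)
for v in (222,235,245,255): print(v,[int(x) for x in g[v,400:600:4]])
E
```

```text
-0.016 padtop front [477.51969409 214.51795425] [474.56510754 245.82534108] [472.42263099 267.47070766] plate top [449.92777614 247.4416379 ]
-0.01 padtop front [486.46675722 214.54314637] [483.35731355 245.79862847] [481.10174794 267.4104974 ] plate top [458.96644417 247.41298861]
-0.006 padtop front [492.40516386 214.56141801] [489.19398433 245.78070703] [486.86402975 267.36921724] plate top [464.97045365 247.39368602]
0 padtop front [501.27144118 214.59104513] [497.91001886 245.75365958] [495.47005836 267.30559123] plate top [473.94195998 247.36443205]
disc [536.81966927 250.72946396] (np.float64(18.70384215538872), np.float64(-0.48787079121193067))
222 [212, 211, 209, 208, 211, 190, 97, 98, 95, 100, 96, 98, 95, 122, 125, 65, 16, 15, 10, 17, 23, 27, 74, 79, 78, 106, 131, 140, 143, 144, 140, 142, 142, 140, 142, 106, 142, 142, 138, 140, 138, 142, 140, 223, 33, 37, 31, 38, 37, 37]
235 [234, 236, 185, 205, 205, 168, 126, 125, 125, 127, 96, 94, 105, 128, 125, 114, 23, 16, 18, 19, 22, 77, 81, 85, 81, 125, 136, 140, 136, 140, 136, 142, 106, 76, 77, 71, 95, 144, 143, 135, 137, 240, 239, 29, 38, 36, 33, 34, 32, 36]
245 [235, 176, 194, 186, 110, 84, 120, 121, 120, 119, 92, 96, 117, 123, 116, 111, 10, 16, 21, 21, 24, 83, 82, 84, 95, 123, 139, 141, 140, 143, 66, 72, 77, 81, 82, 77, 76, 77, 139, 151, 241, 240, 226, 34, 34, 33, 32, 37, 34, 37]
255 [198, 199, 89, 90, 93, 90, 89, 98, 101, 96, 93, 93, 117, 117, 117, 15, 11, 15, 18, 21, 17, 80, 82, 84, 112, 134, 146, 141, 145, 139, 80, 78, 78, 77, 77, 75, 77, 73, 249, 240, 239, 240, 42, 36, 38, 32, 37, 32, 37, 37]
```

```bash
cat >> h.py <<'E'
def meas(fn):
    d=snap('wrist',fn);st=ctrl.get_state();g=cv2.GaussianBlur(d['image'],(3,3),0).astype(float).mean(2);o=[]
    for v in range(228,258):
        r=g[v,435:580];k=np.where(r<48)[0]
        k=np.split(k,np.where(np.diff(k)>1)[0]+1);k=[q for q in k if 5<=len(q)<=26]
        if not k: continue
        q=k[0];a,b=q[0],q[-1]
        f=lambda i,j:i+(r[i]-48)/(r[i]-r[j])*(j-i)
        if a>0 and b<len(r)-1: o.append((435+f(a,a-1),435+f(b,b+1),v))
    o=np.array(o);a,b=np.median(o[:,0]-(o[:,2]-243)*0),np.median(o[:,1])
    M=((abs(g-77)<9)[200:290,500:600]).astype(np.uint8)
    n,l,s,c=cv2.connectedComponentsWithStats(cv2.erode(M,np.ones((3,3),np.uint8)))
    i=[j for j in range(1,n) if 200<s[j,4]<1200]
    ya=cy(d,a,243,.071)[0];yb=cy(d,b,243,.067)[0]
    print('n',len(o),'plate %.1f pad %.1f'%(ya,yb),'gap+pad %.1f'%(yb-ya),'disc',[np.round(cy(d,500+c[j,0],200+c[j,1],.08),1) for j in i],'w %.1f F %.1f t %.2f'%(87*st['grip_width'],st['grip_force'],st['time']),np.round(st['ft_force'],1))
E
python3 -c "
from h import *
meas('m0')"
H='{"x":0,"y":0,"z":0,"wx":0,"wy":0,"wz":0}'; true
python3 -m handwheel '[{"x":0,"y":0,"z":0,"wx":0,"wy":0,"wz":0},{"x":0,"y":0,"z":0,"wx":0,"wy":0,"wz":0},{"x":0,"y":0,"z":0,"wx":0,"wy":0,"wz":0},{"x":0,"y":0,"z":0,"wx":0,"wy":0,"wz":0},{"x":0,"y":0,"z":0,"wx":0,"wy":0,"wz":0},{"x":0,"y":0,"z":0,"wx":0,"wy":0,"wz":0}]' 0.07 9
python3 -c "
from h import *
meas('m1')"
```

```text
n 30 plate -26.1 pad -10.8 gap+pad 15.3 disc [array([18.3, -0.9])] w 29.8 F 9.3 t 11.15 [1.4 2.7 4.2]
time: 11.65
position: [0.5699, -0.2413, 0.1553]
tool_rot: [-0.387, -3.116, 0.002]
ft_force: [0.7, 1.2, -0.2]
grip_width: 0.711
grip_force: 0.7
n 30 plate -26.4 pad -10.7 gap+pad 15.7 disc [array([18.2, -1.5])] w 65.1 F 0.7 t 11.70 [ 0.1  1.6 -0.9]
```

```bash
python3 -m handwheel '[{"x":0,"y":0,"z":0,"wx":0,"wy":0,"wz":0},{"x":0,"y":0,"z":0,"wx":0,"wy":0,"wz":0}]' 0.075 9 >/dev/null
python3 -m handwheel '[{"x":0,"y":0,"z":0,"wx":0,"wy":0,"wz":0},{"x":0,"y":0,"z":0,"wx":0,"wy":0,"wz":0},{"x":0,"y":0,"z":0,"wx":0,"wy":0,"wz":0},{"x":0,"y":0,"z":0,"wx":0,"wy":0,"wz":0}]' 0.045 9
python3 -m handwheel '[{"x":0,"y":0,"z":0,"wx":0,"wy":0,"wz":0},{"x":0,"y":0,"z":0,"wx":0,"wy":0,"wz":0},{"x":0,"y":0,"z":0,"wx":0,"wy":0,"wz":0},{"x":0,"y":0,"z":0,"wx":0,"wy":0,"wz":0},{"x":0,"y":0,"z":0,"wx":0,"wy":0,"wz":0},{"x":0,"y":0,"z":0,"wx":0,"wy":0,"wz":0}]' 0.028 9
python3 -c "
from h import *
meas('m2')"
python3 -m handwheel '[{"x":0,"y":0,"z":0,"wx":0,"wy":0,"wz":0},{"x":0,"y":0,"z":0,"wx":0,"wy":0,"wz":0},{"x":0,"y":0,"z":0,"wx":0,"wy":0,"wz":0},{"x":0,"y":0,"z":0,"wx":0,"wy":0,"wz":0},{"x":0,"y":0,"z":0,"wx":0,"wy":0,"wz":0},{"x":0,"y":0,"z":0,"wx":0,"wy":0,"wz":0},{"x":0,"y":0,"z":0,"wx":0,"wy":0,"wz":0}]' 0.075 9
python3 -c "
from h import *
meas('m3')"
```

```text
time: 12.2
position: [0.5715, -0.2393, 0.1564]
tool_rot: [0.385, 3.118, 0.003]
ft_force: [0.1, 3.1, 2.3]
grip_width: 0.639
grip_force: 1.8
time: 12.7
position: [0.5714, -0.2407, 0.1566]
tool_rot: [0.386, 3.117, -0.0]
ft_force: [0.2, 2.1, 2.1]
grip_width: 0.343
grip_force: 9.4
n 30 plate -19.5 pad -3.8 gap+pad 15.7 disc [array([21.9, -1.5])] w 30.0 F 9.4 t 12.75 [0.8 2.  3.1]
time: 13.33
position: [0.5701, -0.2412, 0.1554]
tool_rot: [-0.387, -3.116, 0.001]
ft_force: [-0.0, 1.7, -1.6]
grip_width: 0.787
grip_force: 0.7
n 30 plate -19.7 pad -3.6 gap+pad 16.1 disc [array([ -4.8, -22.2])] w 70.7 F 0.0 t 13.38 [ 0.5  0.9 -0.5]
```

```bash
python3 -m handwheel '[{"x":0,"y":0,"z":0,"wx":0,"wy":0,"wz":0},{"x":0,"y":0,"z":0,"wx":0,"wy":0,"wz":0},{"x":0,"y":0,"z":0,"wx":0,"wy":0,"wz":0},{"x":0,"y":0,"z":0,"wx":0,"wy":0,"wz":0}]' 0.045 8.5
python3 -m handwheel '[{"x":0,"y":0,"z":0,"wx":0,"wy":0,"wz":0},{"x":0,"y":0,"z":0,"wx":0,"wy":0,"wz":0},{"x":0,"y":0,"z":0,"wx":0,"wy":0,"wz":0},{"x":0,"y":0,"z":0,"wx":0,"wy":0,"wz":0},{"x":0,"y":0,"z":0,"wx":0,"wy":0,"wz":0},{"x":0,"y":0,"z":0,"wx":0,"wy":0,"wz":0}]' 0.028 8.5
python3 -c "
from h import *
meas('m4')"
python3 -m handwheel '[{"x":0,"y":0,"z":0,"wx":0,"wy":0,"wz":0},{"x":0,"y":0,"z":0,"wx":0,"wy":0,"wz":0},{"x":0,"y":0,"z":0,"wx":0,"wy":0,"wz":0},{"x":0,"y":0,"z":0,"wx":0,"wy":0,"wz":0},{"x":0,"y":0,"z":0,"wx":0,"wy":0,"wz":0},{"x":0,"y":0,"z":0,"wx":0,"wy":0,"wz":0},{"x":0,"y":0,"z":0,"wx":0,"wy":0,"wz":0}]' 0.075 8.5
python3 -c "
from h import *
meas('m5')"
```

```text
time: 13.72
position: [0.5712, -0.2392, 0.1563]
tool_rot: [-0.385, -3.118, -0.003]
ft_force: [-0.2, 4.7, 3.1]
grip_width: 0.64
grip_force: 2.2
time: 14.22
position: [0.5713, -0.2407, 0.1565]
tool_rot: [0.386, 3.117, 0.0]
ft_force: [-0.4, 3.3, 3.2]
grip_width: 0.343
grip_force: 8.8
n 30 plate -11.8 pad 3.7 gap+pad 15.6 disc [array([  0.1, -18.6]), array([26.5, -2.6])] w 29.6 F 8.9 t 14.27 [0.5 2.6 3.7]
time: 14.85
position: [0.5703, -0.2413, 0.1555]
tool_rot: [-0.387, -3.116, 0.001]
ft_force: [0.9, 1.6, -0.2]
grip_width: 0.787
grip_force: 0.7
n 30 plate -11.9 pad 4.3 gap+pad 16.2 disc [array([  0.4, -20.4])] w 71.4 F 0.0 t 14.90 [-0.8  0.  -0.5]
```

```bash
python3 -m handwheel '[{"x":0,"y":0,"z":0,"wx":0,"wy":0,"wz":0},{"x":0,"y":0,"z":0,"wx":0,"wy":0,"wz":0},{"x":0,"y":0,"z":0,"wx":0,"wy":0,"wz":0},{"x":0,"y":0,"z":0,"wx":0,"wy":0,"wz":0}]' 0.045 8.5 >/dev/null
python3 -c "
from h import *
meas('m6')"
python3 -m handwheel '[{"x":0,"y":0,"z":0,"wx":0,"wy":0,"wz":0},{"x":0,"y":0,"z":0,"wx":0,"wy":0,"wz":0},{"x":0,"y":0,"z":0,"wx":0,"wy":0,"wz":0},{"x":0,"y":0,"z":0,"wx":0,"wy":0,"wz":0},{"x":0,"y":0,"z":0,"wx":0,"wy":0,"wz":0}]' 0.035 8.5 >/dev/null
python3 -c "
from h import *
meas('m7')"
python3 -m handwheel '[{"x":0,"y":0,"z":0,"wx":0,"wy":0,"wz":0},{"x":0,"y":0,"z":0,"wx":0,"wy":0,"wz":0},{"x":0,"y":0,"z":0,"wx":0,"wy":0,"wz":0},{"x":0,"y":0,"z":0,"wx":0,"wy":0,"wz":0},{"x":0,"y":0,"z":0,"wx":0,"wy":0,"wz":0}]' 0.03 8.5
python3 -c "
from h import *
meas('m8')"
```

```text
n 30 plate -11.5 pad 4.3 gap+pad 15.9 disc [array([  1.1, -19.2]), array([27. , -2.7])] w 51.8 F 2.3 t 15.28 [-0.5  4.1  3.7]
n 30 plate -9.6 pad 4.5 gap+pad 14.0 disc [array([  1.5, -17.7]), array([27.1, -2.4])] w 35.1 F 7.2 t 15.75 [0.4 5.7 3.8]
time: 16.17
position: [0.5718, -0.2388, 0.1567]
tool_rot: [0.384, 3.117, 0.004]
ft_force: [-0.4, 5.1, 3.8]
grip_width: 0.386
grip_force: 8.7
n 30 plate -8.7 pad 4.5 gap+pad 13.3 disc [array([  1.3, -18.1]), array([27.1, -2.7])] w 33.3 F 8.7 t 16.22 [-0.4  4.9  4.2]
```

The mould is home: the pad face has stopped while the plate keeps advancing. The pad is pushed in about 2.6 mm at 8.7 N, so I'll raise the force in small steps.

```bash
python3 -m handwheel '[{"x":0,"y":0,"z":0,"wx":0,"wy":0,"wz":0},{"x":0,"y":0,"z":0,"wx":0,"wy":0,"wz":0},{"x":0,"y":0,"z":0,"wx":0,"wy":0,"wz":0},{"x":0,"y":0,"z":0,"wx":0,"wy":0,"wz":0},{"x":0,"y":0,"z":0,"wx":0,"wy":0,"wz":0}]' 0.03 9.5 >/dev/null
python3 -c "
from h import *
meas('m9')"
python3 -m handwheel '[{"x":0,"y":0,"z":0,"wx":0,"wy":0,"wz":0},{"x":0,"y":0,"z":0,"wx":0,"wy":0,"wz":0},{"x":0,"y":0,"z":0,"wx":0,"wy":0,"wz":0},{"x":0,"y":0,"z":0,"wx":0,"wy":0,"wz":0},{"x":0,"y":0,"z":0,"wx":0,"wy":0,"wz":0}]' 0.029 10.2
python3 -c "
from h import *
meas('m10')"
```

```text
n 30 plate -7.4 pad 4.5 gap+pad 11.9 disc [array([  0.9, -18.7]), array([26.9, -2.8])] w 30.1 F 8.5 t 16.68 [-0.1  2.8  5.2]
time: 17.1
position: [0.5713, -0.2408, 0.1567]
tool_rot: [0.386, 3.117, -0.0]
ft_force: [-0.0, 3.0, 5.1]
grip_width: 0.346
grip_force: 10.7
n 30 plate -7.5 pad 4.5 gap+pad 12.0 disc [array([  0.8, -18.8]), array([26.9, -2.7])] w 29.7 F 10.7 t 17.15 [-1.1  3.2  4.5]
```

```bash
python3 -m handwheel '[{"x":0,"y":0,"z":0,"wx":0,"wy":0,"wz":0},{"x":0,"y":0,"z":0,"wx":0,"wy":0,"wz":0},{"x":0,"y":0,"z":0,"wx":0,"wy":0,"wz":0},{"x":0,"y":0,"z":0,"wx":0,"wy":0,"wz":0},{"x":0,"y":0,"z":0,"wx":0,"wy":0,"wz":0},{"x":0,"y":0,"z":0,"wx":0,"wy":0,"wz":0},{"x":0,"y":0,"z":0,"wx":0,"wy":0,"wz":0},{"x":0,"y":0,"z":0,"wx":0,"wy":0,"wz":0},{"x":0,"y":0,"z":0,"wx":0,"wy":0,"wz":0},{"x":0,"y":0,"z":0,"wx":0,"wy":0,"wz":0}]' 0.028 12 >/dev/null
python3 -c "
from h import *
meas('m11')
a=load('m4')['image'][190:310,380:640];b=load('m11')['image'][190:310,380:640]
cv2.imwrite('pics/c11.png',cv2.resize(np.vstack([a,b]),(650,600),interpolation=cv2.INTER_CUBIC)[:,:,::-1])"
```

```text
n 30 plate -7.4 pad 4.5 gap+pad 11.9 disc [array([  0.7, -18.7]), array([26.7, -2.5])] w 29.7 F 12.6 t 18.03 [-0.4  3.9  4.6]
```

View pics/c11.png

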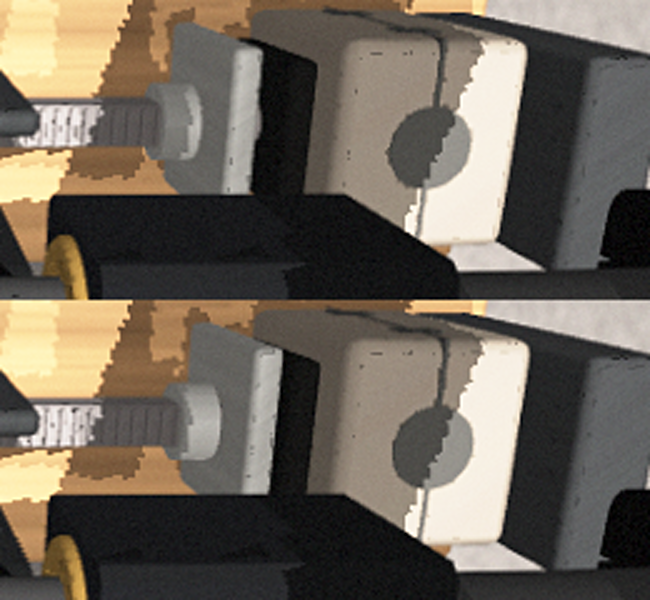

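Top is before the last stroke, bottom is now. The plate's front edge moved from 262 to 280 px in the crop, while the pad's moved only from 317 to 320. The mould sits square, with its disc centre at about (553,249), which is clamp y of about 30.6 mm. So it's home with the pad in about 4 mm, and steady, and I'm handing in.

```bash
python3 -c "
from h import *
print(cy(load('m11'),552.8,248.8,.08))
print(ctrl.close_job())"
```

```text
(np.float64(30.713424241750783), np.float64(-1.338127953415591))
the job is handed in; nothing more can be done
None
```

The job is handed in, verdict not shown: the mould stands square against the fixed jaw (measured at y ≈ 30.7 mm, home is 31), the pad is pushed in about 4 mm by camera measurement (a little under half), and the trigger is still held fully squeezed at about 12 N.

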